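# Refit the warming plate's keyed knob and turn it off

### The job

The black control knob of the warming plate was pulled off for cleaning and stands on the counter. Put it back on the splined shaft of the sloping panel - line its keyed bore up with the shaft's three teeth - so that it sits fully home on the steel collar; only then turn it clockwise until its white pointer points straight at the green off mark, and let go. Leave the lemon, the garlic and the tin where they are.

Things in the scene. Friction and masses are not known exactly. Their poses are not given: they have to be found in the camera images.
- knob_center (a point): loose round black knob, a plain cylinder 50 mm across, 42 mm tall, 60 g (give or take a third), standing on its open underside on the counter. Point: on its axis, half-way up (21 mm). z points out of its closed top, x along the white pointer line on the top, which runs from the centre to the rim and on down the side. Grip it across its upper 30 mm, at any yaw
- knob_bore (a point): middle of the knob's underside, the mouth of its bore; axes as knob_center. The bore is 20 mm deep: a hole 16 mm wide with three slots 8.4 mm wide, along +x (under the pointer), +y and -y, none along -x, so the knob fits the shaft one way round only
- shaft_foot (a point): foot of the splined shaft on the warming plate's sloping panel: on its axis at the face of the steel collar where the knob's underside comes to rest (knob_center is then 21 mm out along z). z points out along the shaft, square to the panel, 28 degrees from vertical; x along the red tooth, which goes under the knob's pointer; brass teeth along +y and -y. Turns with the shaft
- shaft_nose (a point): tip of the shaft, 18 mm out from shaft_foot, same axes. Round nose 14 mm across, tapered over its last 4.5 mm. Teeth: 6 mm wide, reaching 14 mm from the axis and 11 mm above the collar, the top 3 mm a pointed roof. In the knob: 1 mm clearance each side, about 5 degrees of play either way. Out of line, the knob stops about 11 mm short of home; in line it slides on freely
- shaft (a joint): angle of the shaft (rad) on the panel: 0 when the red tooth points straight up the slope at the green off mark, growing counter-clockwise as one looks at the panel. Turns freely with light friction (0.05 N m), no spring, stops at -0.5 and 2.2
- dial: black dial plate (88 mm up the slope, 120 mm wide) fixed on the panel; origin on the shaft's axis on the panel, 4 mm below the collar's face (collar 52 mm across). z: out of the panel, 28 degrees from vertical, leaning to the front; x: straight up the slope, towards the green off mark 34 mm from the axis; white ticks mark other settings
- warmer: white warming plate, fixed on the counter, 195 mm deep (x), 200 mm wide (y); origin in the centre of its underside. Its front part is a flat deck 35 mm high with a black round plate (39 mm high) on it; behind that the console rises at 28 degrees from 35 mm to 78 mm at the back and carries the dial and shaft, 55 mm behind the origin
- lemon: yellow lemon 78x55x56 mm lying loose on the counter; leave it alone; origin in its underside
- garlic: garlic bulb about 60 mm across, loose on the counter; leave it alone; origin in its underside
- tin: short tin 86 mm in diameter and 40 mm high, loose on the counter; leave it alone; origin in its underside
Not all that is in view belongs to the job. Several things look just like the part that bears knob_center: the one meant starts farthest to the robot's right.

How it is judged:
On the way, in this order (a step that is already met when the one before it is completed fails the run):
1. the knob is lifted clear of the counter (height (world z) of knob_center above 0.06 m), for 0.1 s.
2. the knob is fully home on the splined shaft (underside within 3 mm of the collar, on axis within 3 mm) (z of knob_center in the frame of shaft_foot between 0.018 and 0.024 m and x of knob_center in the frame of shaft_foot between -0.003 and 0.003 m and y of knob_center in the frame of shaft_foot between -0.003 and 0.003 m and angle between the z axis of knob_center and the z axis of shaft_foot, either way round below 0.12 rad), for 0.2 s.
3. the seated knob's pointer is turned to the off mark (within 8 degrees) (all of step 2 and angle between the x axis of knob_center and the x axis of dial, either way round below 0.14 rad), for 0.1 s.
At the end, for the whole second after the job is handed in: The knob sits home on the shaft (underside within 3 mm of the collar, on axis within 3 mm, upright on it within 7 degrees) and its pointer is within 8 degrees of the off mark (all of step 3 and value of joint shaft between -0.25 and 0.25 rad); the robot touches nothing.
It fails at once if the lemon, the garlic or the tin is shifted by more than 40 mm (distance of any of lemon, garlic, tin from where it was at the start of the episode above 0.04 m).
It also fails if it takes over 48 s, if anything falls off the work surface, if the arm or the gripper's body presses on something with over 40 N, if the wrist force passes 120 N, or if a joint passes its speed limit or range.

### The arm

A 6-joint arm with a two-finger parallel gripper is mounted at the origin on a cart in front of the work surface, level with it; the furniture and walls round the work are solid. World frame = base frame: x ahead of the robot, y to its left, z up, the work surface at z = 0. Lengths are in m, angles in rad, forces in N, time in s.
With the tool pointing down it reaches from about 0.275 to 0.85 m from the base axis. Payload 5.2 kg.
Tool frame: the origin (TCP) lies at the very end of the fingers, on their centre line; the grasp point (between the pads) lies 19 mm behind it; z points along the fingers, y is the line along which they close (so a half turn about z gives the same grasp; the last joint's range is limited). The gripper opens to 85 mm and grips with 20 to 120 N. Pads are 22 mm wide; open, the fingers measure 114 mm over their backs; the gripper's body (76 mm by 85 mm) begins 54 mm behind the grasp point. The pads swing forward as they close: fully open they stand 13 mm farther back than shut.
Start: joints at [-1.467, 0.259, 1.535, -0, 1.348, -0.203], TCP at [0.166, -0.524, 0.231] pointing down, gripper open.
Joint ranges: [-3.14, 3.14], [-0.91, 2.08], [0.19, 2.58], [-1.22, 4.36], [0.22, 2.71], [-3.12, 3.12]. Speed limits (rad/s): [2.57, 2.57, 3.14, 3.14, 3.14, 3.14].

### API

Orientations are given as a unit quaternion [w, x, y, z].
In Python, from plant import bot, viewer gives the robot as it stands. The module is installed in compiled form; this text tells all that it offers.
- The arm moves only by the tool carry_out, never from a script. Its argument "deltas" is one flat list of numbers, 7 for each row, row after row: the turn, a rotation vector about the world's x, y, z in units of 0.12 rad (1.0 is 0.12 rad), then the shift along the world's x, y, z in units of 0.05 m (1.0 is 0.05 m), then the opening, from 0 (shut) to 1 (fully open). A call has 1 to 12 rows; each row shifts and turns the commanded pose from where the row before left it; what a row does not reach is not made up. A row lasts 1/10 s, in which the tool goes at most 50 mm and 8.59 degrees, less where a joint would pass 70% of its speed; a pose out of reach is approached as far as the arm can. A call with a number of a shift or a turn outside -1 to 1 is refused whole. A call with a gripper value outside its range is refused whole. The fingers move at their own pace and stop on an object; "force" is the grip in N (left out, the last holds). Time passes only in rows, so rows that do not move let the fingers close. It gives the time, the measured TCP pose, the force, the opening and the grip force at its end, in the units of the state.
- bot.state(): the state, without advancing time (a new reading comes with each control period).
- viewer.get_image(name): name is "scene" or "top" or "wrist"; returns a dict with "color" (400x640x3 uint8, red, green, blue), "fovy" (degrees; the focal length in pixels is half the picture's height over the tangent of half this angle, whatever the lens; pixels are square), "cx", "cy" (the principal point, pixels), "R" (3x3) and "t" (3): a world point X has camera coordinates R X + t; the wrist camera has in their place "mount" (4x4, takes a point from camera to tool coordinates, whose origin is the TCP and whose axes are the flange's). Camera axes: x right, y down, z forward; pixel columns grow to the right and rows downward; lengths in m; the calibration is good to about 2 mm. A picture is of the moment at which its call begins: read the wrist's pose just before it. There is no depth.
- bot.sign_off(): hands the job in; it is judged then, once.
The state is a dict: "time_s": time; "q": joint angles; "qvel": joint speeds; "joint_torque": joint torques, N m; "eef_pos": TCP position; "tool_rot": TCP orientation; "force": force on the tool from outside, world axes, zero at the start; "ft_torque": the same for the moment, N m; "grip_width": finger opening in m; "grip_force": force on a finger pad.
Only numpy, scipy, OpenCV 4.12 (cv2) and the standard library are available. Lean on these libraries where they do the work, as an engineer would, in place of code of your own. Each camera call takes 0.05 s, during which the arm holds its last target. There are 200 camera calls.

## Working session

There is one attempt and no reset: what is moved stays moved. The work goes in short steps, Python scripts to look and compute and a tool call to move; the robot and the scene stay as the last step left them, time stands still between calls to the robot, and variables do not carry over. Pictures are saved under pics/ and viewed, at most 10 in all, crops included, and the job is handed in when it is done.

Besides the shell and the picture viewer there is one more tool, called in YAML: its name, and indented under it one key for each argument. carry_out: Moves the arm, as the interface text tells. Its arguments: {"type":"object","properties":{"deltas":{"type":"array"},"force":{"type":"number"}},"required":["deltas"]}

```bash
mkdir -p pics; cat > h.py <<'E'
import numpy as np, cv2
from plant import bot, viewer
from scipy.spatial.transform import Rotation as Rn
def grab(n,save=None):
    s=bot.state(); im=viewer.get_image(n)
    if save: cv2.imwrite('pics/'+save,im['color'][:,:,::-1])
    c=im['color']; f=c.shape[0]/2/np.tan(np.radians(im['fovy'])/2)
    if 'R' in im and n!='wrist': R=np.array(im['R']);t=np.array(im['t'])
    else:
        M=np.array(im['mount']); w,x,y,z=s['tool_rot']; T=np.eye(4); T[:3,:3]=Rn.from_quat([x,y,z,w]).as_matrix(); T[:3,3]=s['eef_pos']
        W=np.linalg.inv(T@M); R=W[:3,:3]; t=W[:3,3]
    return dict(c=c,f=f,cx=im['cx'],cy=im['cy'],R=R,t=t,s=s)
def ray(g,u,v):
    d=g['R'].T@np.array([(u-g['cx'])/g['f'],(v-g['cy'])/g['f'],1]); o=-g['R'].T@g['t']; return o,d/np.linalg.norm(d)
def onz(g,u,v,z):
    o,d=ray(g,u,v); return o+d*(z-o[2])/d[2]
def onplane(g,u,v,p,n):
    o,d=ray(g,u,v); return o+d*((p-o)@n)/(d@n)
def proj(g,X):
    p=g['R']@np.asarray(X,float)+g['t']; return g['f']*p[0]/p[2]+g['cx'],g['f']*p[1]/p[2]+g['cy']
E
python3 - <<'E'
from h import *
a=grab('top','top.png');b=grab('scene','scene.png')
for g in(a,b): print(g['f'],g['cx'],g['cy'],-g['R'].T@g['t'],g['R'][2])
print(a['s'])
E
```

```text
470.6842329677783 322.16680245938295 203.78848457386695 [ 0.34497838 -0.01322355  0.93351116] [ 0.16231993 -0.00215574 -0.98673583]
517.3148790888182 317.27822953920935 199.38649804210465 [0.16591432 0.62549554 0.85489385] [ 0.30091009 -0.60035409 -0.74096429]
{'time_s': 0.0, 'q': array([-1.46677718e+00,  2.59325621e-01,  1.53609682e+00,  2.90219829e-05,
        1.34800595e+00, -2.02770198e-01]), 'qvel': array([ 0.00033619,  0.00137062, -0.00085018,  0.00208287, -0.00147433,
        0.0001207 ]), 'joint_torque': array([ 1.23152171e-03, -4.46028578e+01, -2.90569013e+01, -2.85137476e-04,
        1.16497898e-02,  3.49185491e-06]), 'eef_pos': array([ 0.16609085, -0.52376208,  0.23047854]), 'tool_rot': array([-9.16047439e-04,  9.88258164e-01,  1.52790571e-01,  5.94337827e-05]), 'force': array([-0.2708759 ,  0.25277472, -0.02637306]), 'ft_torque': array([-0.03533636,  0.02085977,  0.0350286 ]), 'grip_force': 0.0, 'grip_width': 0.0856598811240985}
```

View pics/top.png

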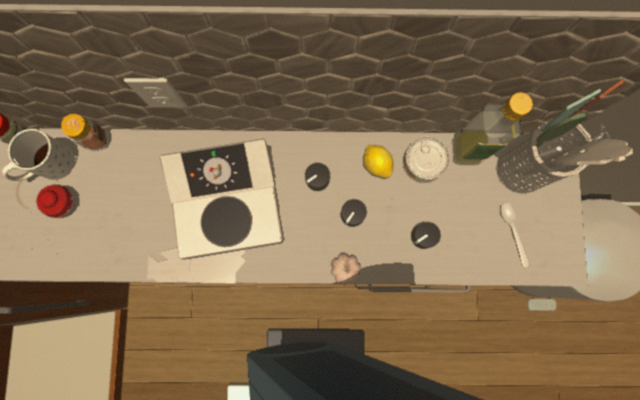

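View pics/scene.png

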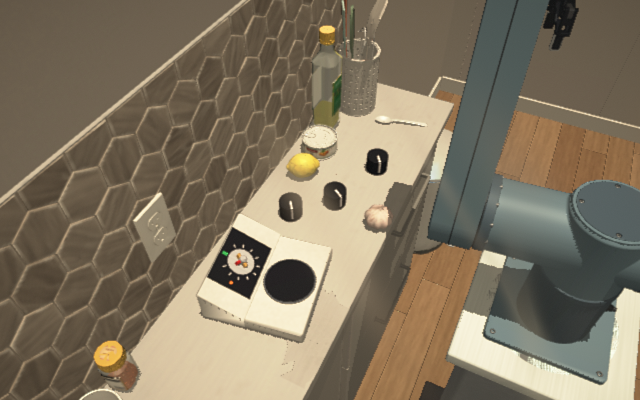

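The top view shows three black knobs at (317,177), (353,212) and (426,235); the rightmost one, (426,235), is the one I want. The dial is at (217,170), with its green mark near (213,153). The scene view shows the same knob at (377,161) and the dial at (241,262).

```bash
python3 - <<'E'
from h import *
g=grab('top')
c=g['c']; hsv=cv2.cvtColor(c,cv2.COLOR_RGB2HSV); 
def crop(u,v,r): return slice(v-r,v+r),slice(u-r,u+r)
s=crop(426,235,22); v=hsv[...,2][s]
m=(v<70).astype(np.uint8); cs,_=cv2.findContours(m,0,2); k=max(cs,key=cv2.contourArea); (x,y),r=cv2.minEnclosingCircle(k)
x+=404;y+=213; print('knob',x,y,r,onz(g,x,y,.042),onz(g,x,y,.03))
w=np.argwhere((c[s].min(2)>140)&(np.hypot(*(np.mgrid[213:257,404:448]-np.array([y,x])[:,None,None]))<r-1))
print('pointer px',w.mean(0)[::-1]+[404,213],len(w)); 
P=onz(g,*(w.mean(0)[::-1]+[404,213]),.042);K=onz(g,x,y,.04); print('dir',np.degrees(np.arctan2(P[1]-K[1],P[0]-K[0])))
s=crop(217,170,32); h=hsv[s]
gr=np.argwhere((h[...,0]>45)&(h[...,0]<85)&(h[...,1]>120)&(h[...,2]>60)); rd=np.argwhere(((h[...,0]<6)|(h[...,0]>174))&(h[...,1]>120)&(h[...,2]>80))
print('green',gr.mean(0)[::-1]+[185,138],len(gr),'red',rd.mean(0)[::-1]+[185,138],len(rd))
# white warmer footprint
big=cv2.resize(c[s],None,fx=9,fy=9,interpolation=cv2.INTER_CUBIC); s2=crop(426,235,22); b2=cv2.resize(c[s2],(200,576//2))
cv2.imwrite('pics/dial.png',big[:,:,::-1])
G=onz(g,*(gr.mean(0)[::-1]+[185,138]),.07);print(G, onz(g,217,170,.065), onz(g,227,221,.039))
E
```

```text
knob 415.0 233.0 7.280210018157959 [ 0.43714271 -0.19223001  0.042     ] [ 0.43838327 -0.19463949  0.03      ]
pointer px [nan nan] 0
dir nan
green [213.   153.25] 20 red [211.2 169. ] 10
[0.58176896 0.19223965 0.07      ] [0.55056268 0.18433201 0.065     ] [0.45690399 0.16655003 0.039     ]<stdin>:9: RuntimeWarning: Mean of empty slice.
  ret = um.true_divide(
<stdin>:10: RuntimeWarning: Mean of empty slice.
```

View pics/dial.png

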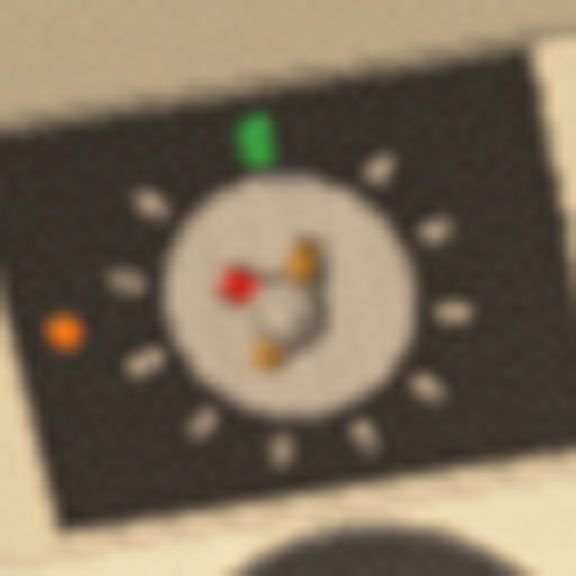

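The dial crop shows a round collar centred at full-image pixel (217.1,170.8). The green mark is at (213,153), and the red tooth points left, roughly 55–60° counter-clockwise of green. Next I move over the knob.

carry_out:
  deltas: [0, 0, 1, 0.45, 0.5, 0, 1, 0, 0, 1, 0.45, 0.5, 0, 1, 0, 0, 1, 0.45, 0.5, 0, 1, 0, 0, 1, 0.45, 0.5, 0, 1, 0, 0, 1, 0.45, 0.5, 0, 1, 0, 0, 1, 0.45, 0.5, 0, 1, 0, 0, 1, 0.45, 0.5, 0, 1, 0, 0, 1, 0.45, 0.5, 0, 1, 0, 0, 1, 0.45, 0.5, 0, 1, 0, 0, 1, 0.45, 0.5, 0, 1, 0, 0, 1, 0.45, 0.5, 0, 1, 0, 0, 1, 0.45, 0.5, 0, 1]

```text
time_s: 1.35
eef_pos: [0.4368, -0.223, 0.2311]
tool_rot: [-0.0, 0.64, 0.768, -0.0]
force: [-0.5, -0.2, 0.7]
grip_width: 0.0853
grip_force: 0.0
```

```bash
python3 - <<'E'
from h import *
g=grab('wrist','w1.png'); print(g['s']['eef_pos'],g['s']['tool_rot'],g['s']['q'],-g['R'].T@g['t'],g['R'][2],g['f'],proj(g,[.437,-.215,.042]))
E
```

```text
[ 0.43675781 -0.22303601  0.23111483] [-1.85428037e-04  6.40332368e-01  7.68097926e-01 -1.10741564e-05] [-7.00024556e-01  1.51221941e-01  1.67206105e+00 -2.48217184e-05
  1.31868040e+00 -8.80952851e-01] [ 0.42213082 -0.14283627  0.37409398] [ 0.05595663 -0.31435725 -0.94765414] 309.91868296477503 (np.float64(316.7100227622274), np.float64(169.8137953184514))
```

View pics/w1.png

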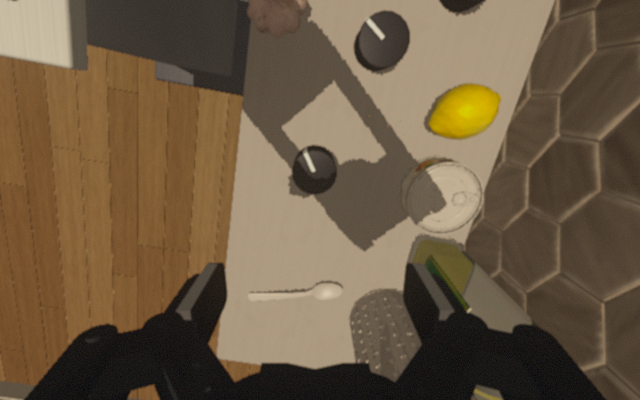

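The wrist view shows the knob at about (315,170), with its pointer running up-left to about (305,150). The lemon, tin and garlic are well clear of it.

```bash
python3 - <<'E'
from h import *
c=cv2.imread('pics/w1.png')[:,:,::-1]
g=grab('wrist'); c=g['c']
u0,v0=280,135; s=c[v0:v0+70,u0:u0+70]; v=s.max(2)
print(np.percentile(v,[5,20,40,60,80]))
m=(v<52).astype(np.uint8); m=cv2.morphologyEx(m,cv2.MORPH_CLOSE,np.ones((7,7))); m=cv2.morphologyEx(m,cv2.MORPH_OPEN,np.ones((9,9)))
cs,_=cv2.findContours(m,0,2); k=max(cs,key=cv2.contourArea); print(cv2.boundingRect(k)); (x,y),r=cv2.minEnclosingCircle(k); x+=u0;y+=v0
print('sil',x,y,r,onz(g,x,y,.036))
yy,xx=np.mgrid[v0:v0+70,u0:u0+70]
w=(s.min(2)>120)&(np.hypot(xx-x,yy-y)<r)
p=np.c_[xx[w],yy[w]].astype(np.float32); (vx,vy,px,py)=cv2.fitLine(p,2,0,.01,.01).ravel(); 
t=(p-[px,py])@[vx,vy]; e=[np.array([px,py])+[vx*q,vy*q] for q in(t.min(),t.max())]; print(e)
W=[onz(g,*q,.042) for q in e]; print(W); W.sort(key=lambda q:q[1]); d=W[1]-W[0]; print('ang',np.degrees(np.arctan2(d[1],d[0])),'len',np.linalg.norm(d))
cv2.imwrite('pics/k.png',cv2.resize(np.hstack([s[:,:,::-1],cv2.merge([m*255]*3)]),None,fx=5,fy=5))
E
```

```text
[ 42.  61.  93. 113. 172.]
(11, 34, 38, 27)
sil 309.5 178.0 20.573139190673828 [ 0.43415087 -0.22290795  0.036     ]
[array([305.03   , 157.99606], dtype=float32), array([310.2879 , 198.09338], dtype=float32)]
[array([ 0.42517031, -0.2005698 ,  0.042     ]), array([ 0.43909197, -0.2440791 ,  0.042     ])]
ang 107.7430949112172 len 0.04568229902706844
```

View pics/k.png

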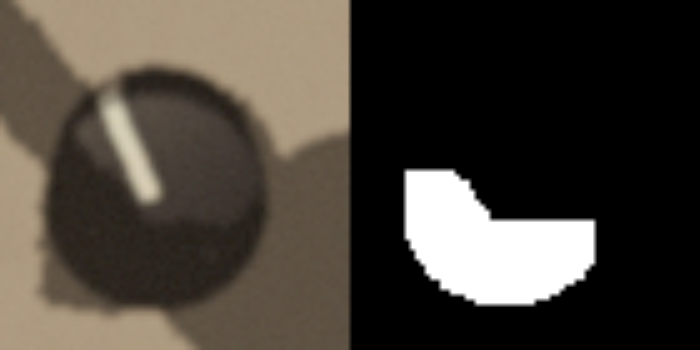

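The crop, scaled by 5, shows the top face centred at about (156,198), i.e. full-image (311.2,174.6). The pointer runs from about (151,201) to the rim at about (105,92).

```bash
python3 - <<'E'
from h import *
g=grab('wrist')
f=lambda x,y,z:onz(g,280+x/5,135+y/5,z)
C=f(156,198,.042);a=f(151,201,.042);b=f(106,95,.042)
print(C,a,b,np.linalg.norm(b-a),np.degrees(np.arctan2(*(b-a)[1::-1])),np.degrees(np.arctan2(*(b-C)[1::-1])))
for q in ((50,198),(265,198),(156,305)): print(f(*q,.042)-C)
s=bot.state();print(s['eef_pos'],C-s['eef_pos'])
E
```

```text
[ 0.43335051 -0.21938397  0.042     ] [ 0.43239219 -0.22024774  0.042     ] [ 0.41873872 -0.19907972  0.042     ] 0.02518933797802579 122.82219764857336 125.74037025715367
[-0.02286335 -0.00425346  0.        ]
[0.02350776 0.00437335 0.        ]
[ 0.00440366 -0.02417664  0.        ]
[ 0.43684106 -0.22275178  0.23103017] [-0.00349055  0.00336782 -0.18903017]
```

The pointer length of 25 mm matches the spec. Now the descent and grasp.

carry_out:
  deltas: [0, 0, 0, -0.04, 0.03, -0.6, 1, 0, 0, 0, -0.035, 0.03, -0.6, 1, 0, 0, 0, 0, 0, -0.6, 1, 0, 0, 0, 0, 0, -0.6, 1, 0, 0, 0, 0, 0, -0.6, 1, 0, 0, 0, 0, 0, -0.6, 1, 0, 0, 0, 0, 0, -0.4, 1, 0, 0, 0, 0, 0, -0.2, 1, 0, 0, 0, 0, 0, -0.16, 1, 0, 0, 0, 0, 0, 0, 0.5, 0, 0, 0, 0, 0, 0, 0.3, 0, 0, 0, 0, 0, 0, 0.3]
  force: 45

```text
time_s: 2.7
eef_pos: [0.4331, -0.222, 0.0146]
tool_rot: [0.001, 0.642, 0.767, -0.0]
force: [-1.3, 0.3, 0.7]
grip_width: 0.0488
grip_force: 46.1
```

carry_out:
  deltas: [0, 0, 0, 0, 0, 0, 0.2, 0, 0, 0, 0, 0, 0, 0.2, 0, 0, 0, 0, 0, 0, 0.2, 0, 0, 0, 0, 0, 0, 0.2]

```text
time_s: 3.1
eef_pos: [0.4331, -0.222, 0.0146]
tool_rot: [0.001, 0.642, 0.767, -0.0]
force: [-2.2, 0.3, 5.6]
grip_width: 0.0486
grip_force: 46.9
```

carry_out:
  deltas: [0, 0, 0, 0, 0, 0.5, 0.2, 0, 0, 0, 0, 0, 1, 0.2, 0, 0, 0, 0, 0, 1, 0.2, 0, 0, 0, 0, 0, 1, 0.2, 0, 0, 0, 0, 0, 1, 0.2, 0, 0, -0.95, 0.07, 0.6, 0, 0.2, 0, 0, -0.95, 0.07, 0.6, 0, 0.2, 0, 0, -0.95, 0.07, 0.6, 0, 0.2, 0, 0, -0.95, 0.07, 0.6, 0, 0.2, 0, 0, -0.95, 0.07, 0.6, 0, 0.2, 0, 0, -0.95, 0.07, 0.6, 0, 0.2, 0, 0, -0.95, 0.07, 0.6, 0, 0.2]

```text
time_s: 4.3
eef_pos: [0.4568, -0.01, 0.2389]
tool_rot: [0.0, 0.891, 0.455, 0.0]
force: [0.5, 0.5, -0.2]
grip_width: 0.0487
grip_force: 46.8
```

carry_out:
  deltas: [0, 0, -0.95, 0.07, 0.6, 0, 0.2, 0, 0, -0.95, 0.07, 0.6, 0, 0.2, 0, 0, 0, 0.07, 0.6, 0, 0.2, 0, 0, 0, 0.07, 0.6, 0, 0.2, 0, 0, 0, 0, 0, 0, 0.2, 0, 0, 0, 0, 0, 0, 0.2, 0, 0, 0, 0, 0, 0, 0.2]

```text
time_s: 5.0
eef_pos: [0.4707, 0.108, 0.2385]
tool_rot: [0.0, 0.936, 0.353, 0.0]
force: [-0.6, 0.1, -1.6]
grip_width: 0.0486
grip_force: 46.8
```

```bash
python3 - <<'E'
from h import *
g=grab('wrist','w2.png'); np.savez('w2.npz',**{k:g[k] for k in('c','f','cx','cy','R','t')}); print(g['s']['eef_pos'],g['s']['tool_rot'],g['s']['q'],-g['R'].T@g['t'],proj(g,[.55,.184,.065]))
E
```

```text
[0.47073497 0.10802561 0.238474  ] [2.70449550e-04 9.35794468e-01 3.52545940e-01 9.80681294e-07] [-5.51773066e-03  1.31947414e-01  1.67651819e+00 -5.19022875e-04
  1.33293177e+00  8.44820150e-01] [0.53230141 0.16181066 0.38141553] (np.float64(309.1159098820616), np.float64(66.7148023501963))
```

View pics/w2.png

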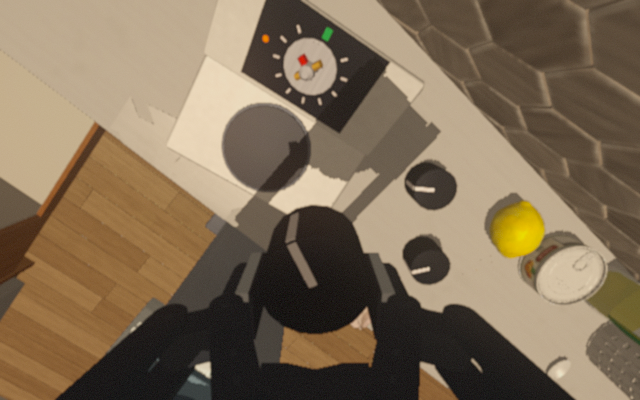

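The wrist view shows the held knob with its top centre near (312,287) and its pointer bending at the rim near (291,243). The dial is also in view, with its collar at about (310,66), green mark at (327,34) and red tooth at (303,60).

```bash
python3 - <<'E'
from h import *
g=dict(np.load('w2.npz')); c=g['c']; hsv=cv2.cvtColor(c,cv2.COLOR_RGB2HSV)
o0=(245,0); s=hsv[0:135,245:390]
H,S,V=s[...,0],s[...,1],s[...,2]
def cen(m,n):
    k,l,st,ce=cv2.connectedComponentsWithStats(m.astype(np.uint8)); i=np.argsort(-st[1:,4])[:n]+1
    return [(ce[j]+o0,int(st[j,4])) for j in i]
gr=cen((H>45)&(H<85)&(S>110)&(V>60),1); rd=cen(((H<6)|(H>174))&(S>140)&(V>80),1); br=cen((H>12)&(H<24)&(S>130)&(V>70),4)
print('green',gr,'red',rd,'brass',br)
rgb=c[0:135,245:390]
yy,xx=np.mgrid[0:135,0:145]; m=((V>95)&(np.hypot(xx-65,yy-66)<33)).astype(np.uint8); m=cv2.morphologyEx(m,cv2.MORPH_OPEN,np.ones((5,5)))
cs,_=cv2.findContours(m,0,1); k=cv2.convexHull(max(cs,key=cv2.contourArea)); e=cv2.fitEllipse(k); ec=np.array(e[0])+o0; print('collar',ec,e)
t=grab('top')
from itertools import product
o1,d1=ray(g,*ec);o2,d2=ray(t,217.1,170.8)
A=np.c_[d1,-d2]; q=np.linalg.lstsq(A,o2-o1,rcond=None)[0]; print('tri',o1+d1*q[0],o2+d2*q[1])
z=.059; F=onz(g,*ec,z); yaw=np.radians(11)
for _ in range(5):
    n=np.array([-np.sin(.4887)*np.cos(yaw),-np.sin(.4887)*np.sin(yaw),np.cos(.4887)])
    G=onplane(g,*gr[0][0],F-.004*n,n); d=G-(F-.004*n); yaw=np.arctan2(d[1],d[0])
print('foot',F,'yaw',np.degrees(yaw),'rad green',np.linalg.norm(d)); 
X=np.array([np.cos(.4887)*np.cos(yaw),np.cos(.4887)*np.sin(yaw),np.sin(.4887)]);Y=np.cross(n,X)
for nm,l in(('red',rd),('brass',br)):
  for p,a in l:
    for h in(.008,.011):
      P=onplane(g,*p,F+h*n,n)-F; print(nm,a,h,P@X,P@Y,np.degrees(np.arctan2(P@Y,P@X)))
P=np.array([onplane(g,*(q[0]+o0),F,n)-F for q in k.astype(float)]); print('collar r',np.ptp(P@X)/2,np.ptp(P@Y)/2)
print('nose px',proj(g,F+.018*n),'origin px',proj(g,F))
a=cv2.resize(rgb[20:110,15:115],(600,540),interpolation=2)[:,:,::-1].copy()
cv2.imwrite('pics/d2.png',a)
E
```

```text
green [(array([326.78448276,  33.70689655]), 116)] red [(array([302.57142857,  59.61428571]), 70)] brass [(array([316.50724638,  65.46376812]), 69), (array([265.38888889,  38.13888889]), 36), (array([296.56666667,  75.83333333]), 30)]
collar [309.68913269  66.00944519] ((64.68913269042969, 66.00944519042969), (53.04620361328125, 59.20243453979492), 154.8952178955078)
tri [0.55113518 0.1843807  0.05950371] [0.55030179 0.18531686 0.05952059]
foot [0.55116465 0.18441601 0.059     ] yaw 9.915834064067079 rad green 0.03172475780230563
red 70 0.008 0.00488884585010178 0.007847038441947575 58.07635265622276
red 70 0.011 0.0062115142527596374 0.007566426217865589 50.61636436835441
brass 69 0.008 0.0075820141501418215 -0.0057595614817436015 -37.22156666077205
brass 69 0.011 0.008876553114245418 -0.0058980563281332025 -33.60218763394784
brass 36 0.008 0.00238395581195841 0.04580397280989769 87.02061934100607
brass 36 0.011 0.003732787135965043 0.04512691033315395 85.27139896495989
brass 30 0.008 -0.011700567614867267 0.006176455288761483 152.17147741655828
brass 30 0.011 -0.010204627127168504 0.005913291868809802 149.9089251640101
collar r 0.027122622594707428 0.02658328482608354
nose px (np.float64(304.65894347430975), np.float64(72.8897929449281)) origin px (np.float64(309.68913269043), np.float64(66.00944519042858))
```

View pics/d2.png

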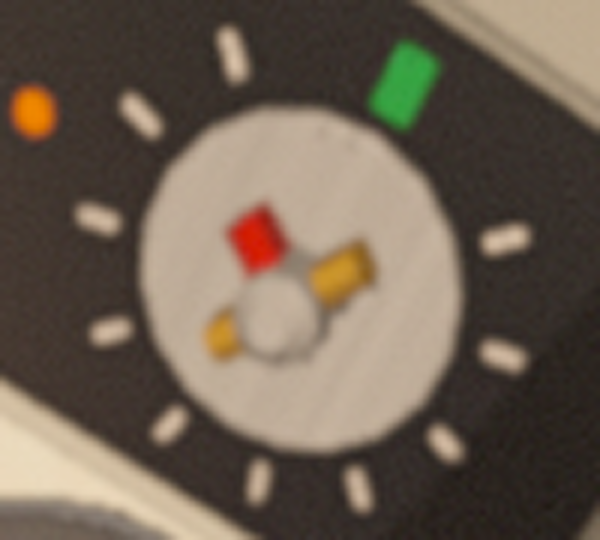

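The enlarged dial shows the nose dome at about (277,315) in the crop. The red tooth is up-left of it and the brass teeth lie on either side. The brass line puts the shaft angle near 57° and the dial yaw near 10°. Next I work out the knob's pose in the hand and the approach pose.

```bash
cat > plan.py <<'E'
from h import *
th=np.radians(28); yaw=np.radians(10.2)
n=np.array([-np.sin(th)*np.cos(yaw),-np.sin(th)*np.sin(yaw),np.cos(th)]); X=np.array([np.cos(th)*np.cos(yaw),np.cos(th)*np.sin(yaw),np.sin(th)]); Y=np.cross(n,X)
F=np.array([.5504,.1838,.059])
def tool():
    s=bot.state(); w,x,y,z=s['tool_rot']; return s,Rn.from_quat([x,y,z,w]).as_matrix(),np.array(s['eef_pos'])
E
python3 - <<'E'
from plan import *
g=dict(np.load('w2.npz')); c=g['c'].astype(int); s,R,p=tool()
sub=c[200:310,265:340]; m=(sub.min(2)>75).astype(np.uint8)
k,l,st,ce=cv2.connectedComponentsWithStats(m); print(st[1:][st[1:,4]>30]); 
j=1+np.argmax(st[1:,4]); v,u=np.nonzero(l==j); u=u+265;v=v+200; sel=v>247
L=cv2.fitLine(np.c_[u,v][sel].astype(np.float32),2,0,.01,.01).ravel(); print(L,u.min(),v.min(),v.max())
f=lambda v:(L[2]+L[0]/L[1]*(v-L[3]),v)
zt=p[2]+.0274
a=onz(g,*f(v.max()-1.5),zt); b=onz(g,*f(246),zt); d=b-a
T=lambda P:R.T@(P-p)
print('inner tool',T(a),'rim',T(b),'len',np.linalg.norm(d),'ang in world',np.degrees(np.arctan2(d[1],d[0])),'tool yaw',np.degrees(np.arctan2(R[1,0],R[0,0])))
# silhouette of top: left/right extents at the widest row, bottom
for q in ((258,285),(370,285),(314,333)): print(q,T(onz(g,*q,zt)))
E
```

```text
[[  0   0  75  49 998]
 [ 21  14  12  28 195]
 [ 23  43  29  44 422]]
[  1.   0. 265. 248.] 265 200 248
inner tool [nan nan nan] rim [nan nan nan] len nan ang in world nan tool yaw 41.22214252011223
(258, 285) [ 0.0052746  -0.0244366  -0.02740796]
(370, 285) [ 0.00535001  0.02400373 -0.02739363]
(314, 333) [-0.02022798 -0.00018519 -0.02739727]<stdin>:7: RuntimeWarning: divide by zero encountered in scalar divide
h.py:14: RuntimeWarning: invalid value encountered in divide
  d=g['R'].T@np.array([(u-g['cx'])/g['f'],(v-g['cy'])/g['f'],1]); o=-g['R'].T@g['t']; return o,d/np.linalg.norm(d)
```

```bash
cat >> plan.py <<'E'
def target(kx,ky,ang,phi,h,off=(0,0)):
    """ang: pointer angle in tool xy (about tool z); phi: shaft angle; h: underside height above collar -> R,p"""
    P=np.cos(phi)*X+np.sin(phi)*Y
    # pointer = cos(ang) tx + sin(ang) ty ; tz=-n
    Q=np.cross(-n,P); tx=np.cos(ang)*P-np.sin(ang)*Q; R=np.c_[tx,np.cross(-n,tx),-n]
    return R, F+off[0]*X+off[1]*Y+n*h-R@np.array([kx,ky,.0146])
E
python3 - <<'E'
from plan import *
g=dict(np.load('w2.npz')); c=g['c'].astype(int); s,R,p=tool()
sub=c[242:292,265:340]; k,l,st,ce=cv2.connectedComponentsWithStats((sub.min(2)>75).astype(np.uint8))
l_=l[10:40]; 
j=1+np.argmin([np.hypot(*(ce[i]-[37,23])) for i in range(1,k)]); v,u=np.nonzero(l==j); u=u+265.;v=v+242.
L=cv2.fitLine(np.c_[u,v].astype(np.float32),2,0,.01,.01).ravel(); f=lambda v:(L[2]+L[0]/L[1]*(v-L[3]),v); print(L,v.min(),v.max(),st[j])
zt=p[2]+.0274; T=lambda P:R.T@(P-p)
a=T(onz(g,*f(v.max()-1),zt)); b=T(onz(g,*f(v.min()+1),zt)); d=b-a
ang=np.arctan2(d[1],d[0]); print('inner',a,'rim',b,np.linalg.norm(d),'ang tool',np.degrees(ang))
kx,ky=.0045,0.
Rt,pt=target(kx,ky,ang,np.radians(57),.035)
rv=Rn.from_matrix(Rt@R.T).as_rotvec(); print('rot units',rv/.12,'shift units',(pt-p)/.05,pt)
for h,ph in((0,57),(0,0)): print(target(kx,ky,ang,np.radians(ph),h)[1])
E
```

```text
[  0.4656438   0.8849722 301.77252   264.50473  ] 243.0 286.0 [ 23   1  29  44 422]
inner [ 0.00531133 -0.00084484 -0.02740098] rim [ 0.02489312 -0.00973525 -0.02740631] 0.021505484401829374 ang tool -24.418704106110955
rot units [ 0.66913529 -4.01684755  0.22289803] shift units [ 1.07533971  1.37949387 -2.7478827 ] [0.52461627 0.17669863 0.10101405]
[0.54078809 0.1796084  0.07011088]
[0.53976394 0.18377645 0.06996739]
```

carry_out:
  deltas: [0.112, -0.67, 0.037, 0.182, 0.232, -0.457, 0.2, 0.112, -0.67, 0.037, 0.182, 0.232, -0.457, 0.2, 0.112, -0.67, 0.037, 0.182, 0.232, -0.457, 0.2, 0.112, -0.67, 0.037, 0.182, 0.232, -0.457, 0.2, 0.112, -0.67, 0.037, 0.182, 0.232, -0.457, 0.2, 0.112, -0.67, 0.037, 0.182, 0.232, -0.457, 0.2, 0, 0, 0, 0, 0, 0, 0.2, 0, 0, 0, 0, 0, 0, 0.2, 0, 0, 0, 0, 0, 0, 0.2]

```text
time_s: 6.0
eef_pos: [0.5272, 0.1777, 0.1031]
tool_rot: [0.047, 0.903, 0.354, 0.238]
force: [0.2, -0.2, -0.1]
grip_width: 0.0483
grip_force: 46.9
```

```bash
python3 - <<'E'
from plan import *
s,R,p=tool(); Rt,pt=target(.0035,0,np.radians(-24),np.radians(57),.035)
print(p,s['q'],'rot left',Rn.from_matrix(Rt@R.T).as_rotvec()/.12,'shift left',(pt-p)/.05,'step 10mm along -n',-n*.01/.05,s['force'])
a=grab('wrist');b=grab('scene');q=[proj(b,F)]; u,v=map(int,q[0]); print(q)
k=cv2.resize(b['c'][v-60:v+40,u-60:u+60],(480,400),interpolation=2); w=cv2.resize(a['c'][:,120:520],(300,300)); w=cv2.copyMakeBorder(w,0,100,0,0,0)
cv2.imwrite('pics/pre.png',np.hstack([k,w])[:,:,::-1])
E
```

```text
[0.52717562 0.17774681 0.10305273] [0.10116349 0.19069335 2.11748721 0.10675073 0.34597793 0.83326117] rot left [-0.02828803  0.01001825  0.04957275] shift left [-0.03813239 -0.00810877 -0.03273181] step 10mm along -n [ 0.09241037  0.01662725 -0.17658952] [ 0.21706234 -0.15160658 -0.05515005]
[(np.float64(240.14287593617937), np.float64(261.00437567048345))]
```

View pics/pre.png

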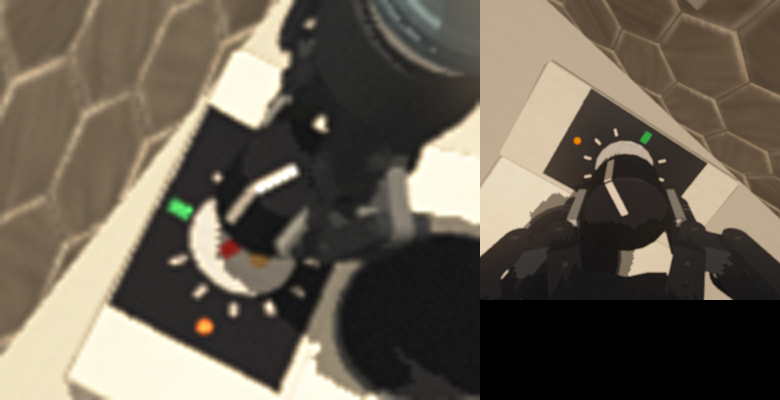

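The scene crop shows the knob hovering over the collar, with its side pointer (bottom at about (228,218)) above the red tooth at (228,250). I'll lower it in small steps.

carry_out:
  deltas: [-0.03, 0.01, 0.05, -0.04, -0.01, -0.03, 0.2, 0, 0, 0, 0.07, 0.012, -0.132, 0.2, 0, 0, 0, 0.07, 0.012, -0.132, 0.2, 0, 0, 0, 0.046, 0.008, -0.088, 0.2, 0, 0, 0, 0.027, 0.005, -0.053, 0.2, 0, 0, 0, 0, 0, 0, 0.2, 0, 0, 0, 0, 0, 0, 0.2]

```text
time_s: 6.8
eef_pos: [0.5343, 0.1797, 0.0793]
tool_rot: [0.048, 0.902, 0.358, 0.236]
force: [0.3, 0.8, -0.9]
grip_width: 0.0485
grip_force: 46.9
```

```bash
cat > st.py <<'E'
from plan import *
def rep(phi,h,kx=.0035):
    s,R,p=tool(); Rt,pt=target(kx,0,np.radians(-24),np.radians(phi),h); P=p+R@np.array([kx,0,.0146])-F
    print(s['time_s'],'underside in dial',P@X,P@Y,'h',P@n,'force XYn',s['force']@X,s['force']@Y,s['force']@n,'grip',s['grip_force'],s['grip_width'],'rot left',(Rn.from_matrix(Rt@R.T).as_rotvec()/.12).round(3),'shift left',((pt-p)/.05).round(3),'tq',s['ft_torque'])
E
python3 -c "
from st import *; rep(57,.012)"
```

```text
6.8 underside in dial -0.0022157525498366494 0.0007193883235577342 h 0.01114235233663748 force XYn -0.011460212504363668 0.760790009374725 -1.0686538509626604 grip 46.85167938005179 0.04845627661548904 rot left [ 0.002 -0.013 -0.007] shift left [ 0.033 -0.009  0.036] tq [-0.06651584  0.09377928  0.02622166]
```

The nose is in the bore with no force. I continue down.

carry_out:
  deltas: [0, 0, 0, 0.018, 0.003, -0.035, 0.2, 0, 0, 0, 0.018, 0.003, -0.035, 0.2, 0, 0, 0, 0, 0, 0, 0.2]

```text
time_s: 7.1
eef_pos: [0.5366, 0.1799, 0.0763]
tool_rot: [0.048, 0.902, 0.357, 0.237]
force: [2.1, -1.3, 0.5]
grip_width: 0.0484
grip_force: 47.1
```

```bash
python3 -c "
from st import *; rep(57,.007)"
```

```text
7.1 underside in dial -0.0015632691972485313 0.0004921899562167864 h 0.007360363437570824 force XYn 1.8278358884414057 -1.612451624940524 -0.3945765172933839 grip 47.053361947182566 0.048377932907806606 rot left [ 0.001 -0.001 -0.005] shift left [ 0.032 -0.004  0.008] tq [-0.05745822 -0.16123843 -0.14956629]
```

carry_out:
  deltas: [0, 0, 0, 0.018, 0.003, -0.035, 0.2, 0, 0, 0, 0.018, 0.003, -0.035, 0.2, 0, 0, 0, 0.018, 0.003, -0.035, 0.2, 0, 0, 0, 0, 0, 0, 0.2]

```text
time_s: 7.5
eef_pos: [0.5391, 0.1804, 0.0718]
tool_rot: [0.048, 0.902, 0.358, 0.237]
force: [-4.5, -3.4, 11.4]
grip_width: 0.0485
grip_force: 48.2
```

```bash
python3 -c "
from st import *; rep(57,.0)"
```

```text
7.5 underside in dial -0.0013825683473082295 0.0005838614248812375 h 0.002153213236618627 force XYn 0.9205376350643647 -2.5801352489107066 12.41525355161796 grip 48.160587914753705 0.04854723021397776 rot left [ 0.     0.005 -0.007] shift left [ 0.046 -0.003 -0.025] tq [-0.37685156 -0.13220472 -0.24490888]
```

carry_out:
  deltas: [0, 0, 0, 0.014, 0.003, -0.026, 0.2, 0, 0, 0, 0, 0, 0, 0.2, 0, 0, 0, 0, 0, 0, 0.2]

```text
time_s: 7.8
eef_pos: [0.5392, 0.1805, 0.0717]
tool_rot: [0.048, 0.902, 0.358, 0.238]
force: [-16.8, -7.2, 29.8]
grip_width: 0.0485
grip_force: 50.2
```

```bash
python3 -c "
from st import *; rep(57,.0)"
```

```text
7.8 underside in dial -0.001327395075028665 0.0006212400617799271 h 0.0020165421198640944 force XYn -1.6939031878755884 -4.139810856100284 34.706420873018494 grip 50.23044103290886 0.04848410122843545 rot left [ 0.     0.013 -0.01 ] shift left [ 0.044 -0.005 -0.023] tq [-0.74202544  0.27376395 -0.49060301]
```

It hits a firm stop at a depth consistent with being home (misaligned, it would have stopped 11 mm short). Next I compute the turn about the shaft axis.

```bash
python3 - <<'E'
from plan import *
ph=57-np.arange(10)*57/9; p=[target(.0035,0,np.radians(-24),np.radians(q),0)[1] for q in ph]
print((np.diff(p,axis=0)/.05).round(4)); print('rot',(-np.radians(57/9)*n/.12).round(4),'1mm out',n*.001/.05)
E
```

```text
[[-0.0045  0.006  -0.0018]
 [-0.0039  0.0065 -0.0014]
 [-0.0033  0.0069 -0.0011]
 [-0.0026  0.0072 -0.0007]
 [-0.0019  0.0075 -0.0003]
 [-0.0012  0.0076  0.0001]
 [-0.0004  0.0077  0.0005]
 [ 0.0004  0.0077  0.0009]
 [ 0.0011  0.0075  0.0013]]
rot [ 0.4256  0.0766 -0.8133] 1mm out [-0.00924104 -0.00166272  0.01765895]
```

carry_out:
  deltas: [0, 0, 0, -0.01, -0.002, 0.02, 0.2, 0.4256, 0.0766, -0.8133, -0.0045, 0.006, -0.0018, 0.2, 0.4256, 0.0766, -0.8133, -0.004, 0.0065, -0.0014, 0.2, 0.4256, 0.0766, -0.8133, -0.003, 0.007, -0.001, 0.2, 0.4256, 0.0766, -0.8133, -0.003, 0.007, -0.001, 0.2, 0.4256, 0.0766, -0.8133, -0.002, 0.0075, 0, 0.2, 0.4256, 0.0766, -0.8133, -0.001, 0.0076, 0, 0.2, 0.4256, 0.0766, -0.8133, 0, 0.0077, 0.0005, 0.2, 0.4256, 0.0766, -0.8133, 0, 0.0077, 0.001, 0.2, 0.4256, 0.0766, -0.8133, 0.001, 0.0075, 0.001, 0.2, 0, 0, 0, 0, 0, 0, 0.2, 0, 0, 0, 0, 0, 0, 0.2]

```text
time_s: 9.0
eef_pos: [0.5394, 0.1844, 0.0723]
tool_rot: [-0.072, 0.963, -0.116, 0.233]
force: [-4.7, 1.8, 14.6]
grip_width: 0.0487
grip_force: 48.4
```

```bash
python3 - <<'E'
from st import *
rep(0,0); print(tool()[0]['q'])
a=grab('wrist'); np.savez('w4.npz',**{k:a[k] for k in('c','f','cx','cy','R','t')}); b=grab('scene'); u,v=map(int,proj(b,F))
k=cv2.resize(b['c'][v-50:v+40,u-50:u+50],(400,360),interpolation=2); w=cv2.resize(a['c'],(576,360))[:,120:456+20]
cv2.imwrite('pics/turn.png',np.hstack([k,w])[:,:,::-1])
E
```

```text
9.0 underside in dial 4.1594257177010226e-05 0.001102343655896389 h 0.002187222593234634 force XYn 3.0704249232114034 2.610368918600975 14.876748402740212 grip 48.399337800219655 0.04873515518312634 rot left [-0.014  0.032 -0.014] shift left [ 0.024 -0.017 -0.038] tq [ 0.26036101 -0.26496069  0.04632387]
[0.11318996 0.27055917 2.11958233 0.12538592 0.26158658 1.81035236]
```

View pics/turn.png

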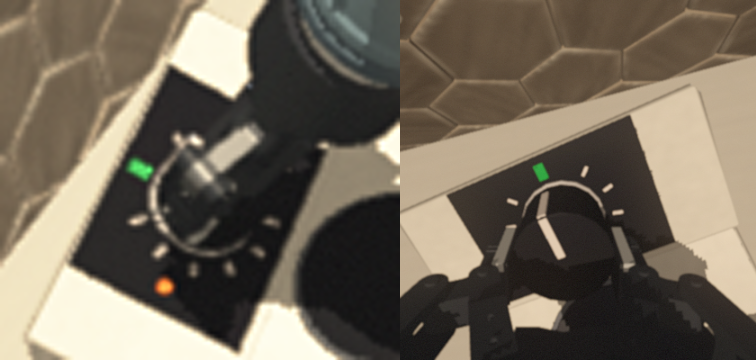

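The view shows the knob seated, with a thin even collar ring round it. In the wrist half the pointer rises to the rim at about (540,218), just below green at (541,172). I'll check the angle numerically.

```bash
python3 - <<'E'
from plan import *
g=dict(np.load('w4.npz')); c=g['c']; hsv=cv2.cvtColor(c,cv2.COLOR_RGB2HSV); H,S,V=[hsv[...,i] for i in range(3)]
s,R,p=tool()
m=((H>45)&(H<85)&(S>110)&(V>60)); m[250:]=0; v,u=np.nonzero(m); gp=(u.mean(),v.mean())
u0,v0=int((561-400+120)/.9),int(258/.9); 
sub=(c[v0-48:v0+6,u0-35:u0+15].min(2)>75).astype(np.uint8); k,l,st,ce=cv2.connectedComponentsWithStats(sub); print(st[1:].tolist(),(u0-35,v0-48),gp)
top=p-R[:,2]*.0274
best=1+np.argmax([ (q[1]+q[3])*(q[4]>100) for q in st[1:]])
v,u=np.nonzero(l==best); pts=np.c_[u+u0-35,v+v0-48].astype(float)
P=np.array([onplane(g,*q,top,n) for q in pts]); xy=np.c_[P@X,P@Y]-[F@X,F@Y]
L=cv2.fitLine(xy.astype(np.float32),2,0,.001,.001).ravel(); print('pointer dir deg',np.degrees(np.arctan(L[1]/L[0])),'extent',np.ptp(xy,0),'pt',L[2:])
inner=xy[np.argmin(xy[:,0])]; print('inner',inner)
G=onplane(g,*gp,F-.004*n,n)-F; print('green',G@X,G@Y,'from F',np.degrees(np.arctan2(G@Y,G@X)))
# dial edge direction: long plate edges from dark mask
dk=((V<60)).astype(np.uint8)
E
```

```text
[[8, 0, 33, 51, 604]] (277, 238) (np.float64(289.42578125), np.float64(190.859375))
pointer dir deg -0.039758753 extent [0.02569896 0.00507648] pt [0.01406654 0.00062814]
inner [0.00120103 0.00069624]
green 0.03336711384754245 0.0009766715693202298 from F 1.6765964879588766
```

The pointer is within about 1–2° of off. Release and retreat along the axis.

carry_out:
  deltas: [0, 0, 0, -0.005, -0.001, 0.009, 0.2, 0, 0, 0, 0, 0, 0, 0.75, 0, 0, 0, 0, 0, 0, 0.9, 0, 0, 0, 0, 0, 0, 0.9, 0, 0, 0, 0, 0, 0, 0.9, 0, 0, 0, 0, 0, 0, 0.9, 0, 0, 0, -0.092, -0.017, 0.177, 0.9, 0, 0, 0, -0.185, -0.033, 0.353, 0.9, 0, 0, 0, -0.27, -0.05, 0.53, 0.9, 0, 0, 0, -0.27, -0.05, 0.53, 0.9, 0, 0, 0, -0.27, -0.05, 0.53, 0.9, 0, 0, 0, 0, 0, 0, 0.9]

```text
time_s: 10.3
eef_pos: [0.4839, 0.1738, 0.1811]
tool_rot: [-0.072, 0.963, -0.116, 0.234]
force: [-0.1, -0.8, -0.5]
grip_width: 0.077
grip_force: 0.0
```

```bash
python3 - <<'E'
from plan import *
s,R,p=tool(); print(p,s['grip_width'],s['force'])
a=grab('wrist'); b=grab('scene'); u,v=map(int,proj(b,F))
k=cv2.resize(b['c'][v-50:v+40,u-50:u+50],(400,360),interpolation=2)
uu,vv=map(int,proj(a,F+.042*n)); vv=max(vv,70);print(uu,vv); w=cv2.resize(a['c'][vv-70:vv+70,uu-75:uu+75],(386,360),interpolation=2)
cv2.imwrite('pics/end.png',np.hstack([k,w])[:,:,::-1])
print([proj(a,F+.042*n+r*X) for r in(0,.025)],proj(a,F+.034*X-.004*n))
E
```

```text
[0.48393702 0.17376692 0.1810729 ] 0.07701260161805305 [-0.07943501 -0.83513328 -0.51506348]
315 201
[(np.float64(315.410776636217), np.float64(201.98310585778754)), (np.float64(302.70764487043476), np.float64(174.6037838586408))] (np.float64(300.60496763687684), np.float64(154.63329901730765))
```

View pics/end.png

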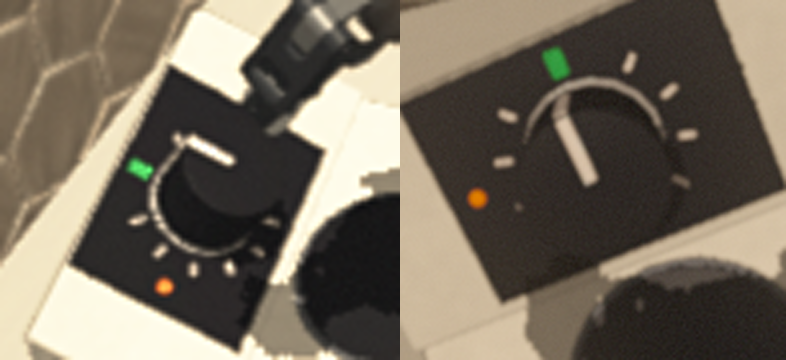

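The final view shows the released knob seated on the collar. Its pointer runs from (590,183) to (560,117), matching the predicted off direction (slope 0.455 against 0.464). I'm handing it in.

```bash
python3 -c "
from plant import bot
print(bot.sign_off())"
```

```text
the job is handed in; nothing more can be done
None
```

The knob is seated home on the shaft, turned clockwise to the green off mark (pointer within about 2° by camera) and released, and I handed the job in at about 10 s; the hand-in call returned no verdict.

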